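Plug the test gauge into the bench air outlet

TASK

Get the bench air outlet ready for a pressure check: pull the coupler's sleeve back, take out the red-knobbed dust plug and put it in the white tray, then push the test gauge straight down into the coupler until the sleeve springs fully forward and locks it. How far the gauge's plug stands out differs each time, so feel for the depth and stop pushing as soon as the sleeve has sprung: never force the gauge. Keep it upright, let go of it at the end, and leave the rest of the bench as it is.

Things in the scene. Friction and masses are not known exactly. Their poses are not given: they have to be found in the camera images.
- air_outlet: Air outlet fixed to the bench: grey flange 90 mm across, steel standpipe with a small blue shut-off lever (below 45 mm; leave it), on top an upright quick coupler, mouth up. Origin: centre of the flange's underside on the bench, z = the coupler's axis, upward. Mouth face 105 mm, sleeve's top edge 103 mm above the origin.
- mouth (a point): Centre of the coupler's mouth face. Bore 20 mm, bevelled to 25 mm. A plug drops in freely for 12 mm, then meets a spring piston: 5 N rising to 11 N over about 13 mm, drag may add 3 N; then the locking balls catch and the sleeve springs up. About 2 mm further the plug's collar would strike the mouth face, which is rigid.
- sleeve_top (a point): Centre of the sleeve's top edge when forward. The sleeve is a ring round the coupler: knurled steel 40 mm across in its upper 26 mm, then a blue rim 50 mm across, 9 mm high. It is pulled back by sliding it straight down. The point stays put when the sleeve moves.
- sleeve (a joint): Travel of the sleeve, m: 0 = forward (up, locking), 0.011 = fully back (down), on a rigid stop. Spring 4 N at 0, 12 N at 0.011, drag may add 4 N. Pulled fully back it frees the plug, which the piston lifts about 11 mm; let go then, the sleeve stays back by itself at about 0.007 until a plug is pushed home, when it springs to 0.
- dust_plug: Aluminium dust plug with a red knob, 60 g, locked in the coupler at the start, origin about 4 mm over the mouth face. Origin: centre of its seating face (collar underside), z up. Above: collar 32 mm across, 4 mm thick, then knob 24 mm across up to 23 mm. Below: plug 18 mm across, 27 mm long, nose bevelled 3 mm, with a locking groove.
- gauge: Pressure gauge, white dial up, in a black ribbed rubber boot 54 mm across, 36 mm high (grip it there); 0.24 to 0.34 kg; stands in an end hole of the rack. Origin: centre of the boot's underside, z up. Below hangs a plug like the dust plug's (18 mm across, 27 mm long under its 28 mm collar) on a long thread with lock nut: collar underside 22 mm below the origin, give or take 10 mm.
- rack: Wooden rack block fixed to the bench, 200 mm (its x) by 60 mm (y) by 64 mm high, three 33 mm holes 65 mm apart along x. Origin: centre of its underside. Gauge and filter hang in its end holes by boot and flange.
- tray: White plastic tray fixed to the bench, 150 mm (its x) by 120 mm (y), 28 mm high, walls and floor 4 mm. Origin: centre of its underside.
- filter: Bystander: small air filter with a clear bowl on the same kind of plug, 42 mm across, standing in the rack's other end hole, 52 mm above the rack. Origin: underside of its flange.
- amber_bottle: Bystander: amber glass bottle, 72 mm across, 190 mm high. Origin: centre of its underside.
- media_bottle: Bystander: clear glass bottle with blue cap, 68 mm across, 130 mm high. Origin: centre of its underside.
- white_jar: Bystander: white jar with black lid, 84 mm across, 110 mm high. Origin: centre of its underside.
- beaker: Bystander: glass beaker, 68 mm across, 90 mm high. Origin: centre of its underside.
- brush: Bystander: flat brush with wooden handle lying on the bench, 200 mm long, 42 mm wide, 20 mm high. Origin: middle of its underside, x along it.
- film_can: Bystander: black film can, 33 mm across, 50 mm high. Origin: centre of its underside.

How it is judged:
By the outcome, as a careful person would: the job done as asked, in the order asked, and still so for the second after the job is handed in, with the robot touching nothing.
It also fails if it takes over 64 s, if anything falls off the work surface, if the arm or the gripper's body presses on something with over 40 N, if the wrist force passes 120 N, or if a joint passes its speed limit or range.

ROBOT

A 6-joint arm with a two-finger parallel gripper is mounted at the origin on the work surface. World frame = base frame: x ahead of the robot, y to its left, z up, the work surface at z = 0. Lengths are in m, angles in rad, forces in N, time in s.
With the tool pointing down it reaches from about 0.375 to 0.975 m from the base axis. Payload 3.8 kg.
Tool frame: the origin (TCP) lies midway between the tips of the shut fingers; the grasp point (between the pads) lies 19 mm behind it; z points along the fingers, y is the line along which they close (so a half turn about z gives the same grasp; the last joint's range is limited). The gripper opens to 88 mm and grips with 3 to 60 N. Pads are 18 mm wide; open, the fingers measure 123 mm over their backs; the gripper's body (75 mm by 187 mm) begins 45 mm behind the grasp point.
Start: joints at [1.259, 0.264, 1.604, -0, 1.274, -0.037], TCP at [0.183, 0.65, 0.239] pointing down, gripper open.
Joint ranges: [-2.63, 2.63], [-0.94, 2.18], [0.31, 2.57], [-1.31, 4.45], [0, 2.66], [-2.55, 2.55]. Speed limits (rad/s): [2.57, 2.57, 3.14, 3.14, 3.14, 3.14].

INTERFACE

Orientations are given as a rotation vector (axis times angle).
In Python, from cell import manip, inverse_kinematics, cams, order gives the robot as it stands. Calls block until the motion is done:
- manip.move_pose(position, orientation): joint-space move of the TCP to a pose.
- manip.move_linear(position, rate=0.15, rot=None): straight line of the TCP; rot=None keeps the orientation; rate is the mean speed in m/s.
- manip.set_joints(angles): joint-space move.
- manip.set_gripper(opening, force=None): finger opening in m; force is the grip in N (None keeps the last); returns when the fingers have stopped.
- manip.dwell(seconds).
- inverse_kinematics(position, orientation): joint angles nearest the present ones, or None.
- manip.state(): the state.
- cams.capture(name): name is "scene" or "top" or "wrist"; returns a dict with "image" (480x640x3 uint8, blue, green, red), "z_map" (480x640 float32, m along the optical axis (not along the pixel's ray), 0 where there is no reading), "intrinsics" (3x3 intrinsics, pixels), "position" and "orientation" of the camera in the world; the wrist camera has in their place "T_tool_cam" (4x4, takes a point from camera to tool coordinates, whose origin is the TCP and whose axes are the flange's). Camera axes: x right, y down, z forward; pixel columns grow to the right and rows downward; lengths in m; the calibration is good to about 2 mm. A picture is of the moment at which its call begins: read the wrist's pose just before it.
A pose or a line that the arm cannot do raises manip.IKError and nothing moves.
- order.close_job(): hands the job in; it is judged then, once.
The state is a dict: "clock": time; "joint_pos": joint angles; "joint_velocities": joint speeds; "tau": joint torques, N m; "tool_pos": TCP position; "tcp_rot": TCP orientation; "contact_force": force on the tool from outside, world axes, zero at the start; "moment": the same for the moment, N m; "gripper_width": finger opening in m; "grasp_force": force on a finger pad.
Only numpy, scipy, OpenCV 4.12 (cv2) and the standard library are available. Lean on these libraries where they do the work, as an engineer would, in place of code of your own. Each camera call takes 0.05 s, during which the arm holds its last target. There are 200 camera calls.

## Working session

There is one attempt and no reset: what is moved stays moved. The work goes in short steps, each a Python script; the robot and the scene stay as the last script left them, time stands still between calls to the robot, and variables do not carry over. Pictures are saved under pics/ and viewed, at most 10 in all, crops included, and the job is handed in when it is done.

```bash
ls; mkdir -p pics
cat > h.py <<'E'
import numpy as np, cv2
from cell import manip, inverse_kinematics, cams, order
from scipy.spatial.transform import Rotation as R
def cloud(c,T=None):
    z=c["z_map"];K=c["intrinsics"];v,u=np.mgrid[:480,:640]
    P=np.stack([(u-K[0,2])*z/K[0,0],(v-K[1,2])*z/K[1,1],z],-1)
    if T is None:
        o=np.array(c["orientation"]); r=o if o.shape==(3,3) else R.from_rotvec(o).as_matrix(); t=np.array(c["position"])
    else: r,t=T[:3,:3],T[:3,3]
    return P@r.T+t
def wrist():
    s=manip.state(); T=np.eye(4); T[:3,:3]=R.from_rotvec(s["tcp_rot"]).as_matrix(); T[:3,3]=s["tool_pos"]
    c=cams.capture("wrist"); return c,cloud(c,T@c["T_tool_cam"])
E
python3 - <<'E'
from h import *
for n in("scene","top"):
    c=cams.capture(n); cv2.imwrite(f"pics/{n}.png",c["image"]); np.save(f"{n}.npy",cloud(c)); print(n,c["position"],c["orientation"],c["intrinsics"][0,0])
s=manip.state(); print(s); print(R.from_rotvec(s["tcp_rot"]).as_matrix().round(3))
E
```

```text
pics
scene [ 1.49091363 -0.24407554  1.08786551] [-1.96146772 -1.52467727  0.60613148] 557.0580202317478
top [ 0.39384463 -0.03070119  1.28494556] [-2.15645233  2.10498073 -0.18069424] 551.7855359778561
{'clock': 0.1, 'joint_pos': array([ 1.25907898e+00,  2.64670140e-01,  1.60520793e+00,  3.20824434e-06,
        1.27370996e+00, -3.69289456e-02]), 'joint_velocities': array([-0.00032756, -0.00160845, -0.00202693,  0.00026453, -0.00025544,
        0.00095735]), 'tau': array([ 1.29730674e-04, -5.03617144e+01, -3.58074760e+01,  7.30643445e-02,
        2.32422422e-02, -6.74027115e-05]), 'tool_pos': array([0.1829823 , 0.64906821, 0.23753362]), 'tcp_rot': array([-4.30233326e-01, -3.11163957e+00,  3.08565516e-03]), 'contact_force': array([0.71726136, 0.13873914, 0.63372872]), 'moment': array([-0.00974404, -0.01781861, -0.01435044]), 'grasp_force': 0.0, 'gripper_width': 0.08816139699606103}
[[-0.962  0.271 -0.001]
 [ 0.271  0.962 -0.002]
 [ 0.    -0.002 -1.   ]]
```

View pics/top.png

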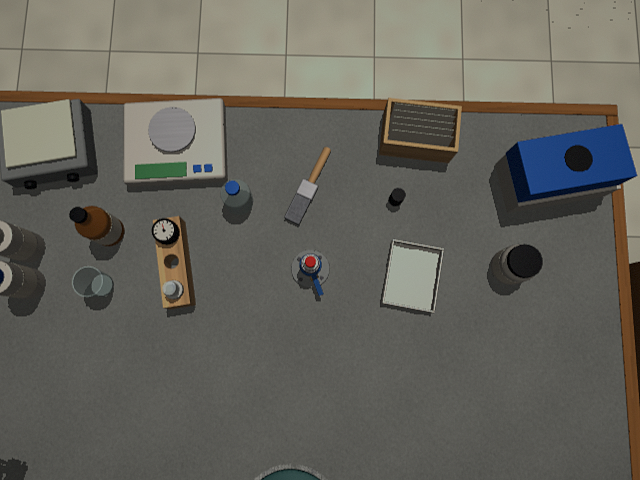

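View pics/scene.png

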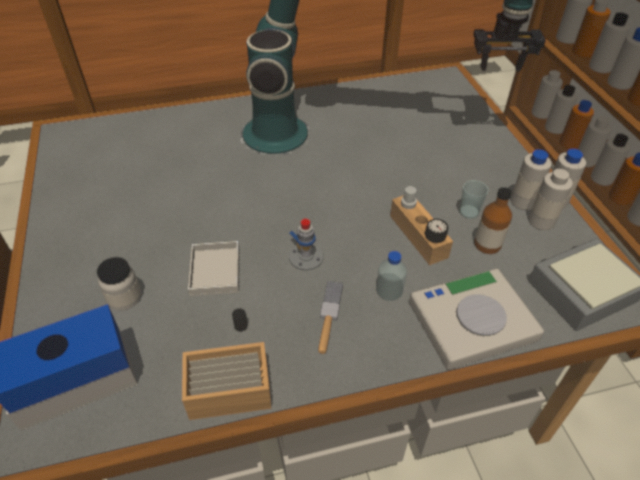

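The top view shows the red knob at about (310,262), the gauge dial at (166,231), the filter at (171,290) and the tray centre at (412,276). The scene view agrees with this layout: the path is clear, and the blue lever is low on the standpipe. Next I'll turn these pixels into positions.

Run:
```python
from h import *
P=np.load("top.npy"); im=cv2.imread("pics/top.png").astype(int)
b,g,r=im[...,0],im[...,1],im[...,2]
def reg(u0,u1,v0,v1,cond,n):
    m=np.zeros((480,640),bool); m[v0:v1,u0:u1]=1; m&=cond
    p=P[m]; print(n,len(p),"mean",p.mean(0).round(4),"min",p.min(0).round(4),"max",p.max(0).round(4)); return m
z=P[...,2]
print("bench",np.median(z[350:400,200:500]))
reg(295,325,245,290,(r>120)&(g<80)&(z>.1),"knob")
reg(285,335,245,292,(z>.006)&(z<.02),"flange")
reg(145,185,212,250,(z>.085),"gauge")
reg(155,190,275,305,(z>.09),"filter")
m=reg(145,200,205,315,(z>.055)&(z<.07),"rack")
q=cv2.minAreaRect(P[m][:,:2].astype(np.float32)*1000);print(q)
m=reg(375,450,235,320,(z>.002)&(z<.035)&(r>150)&(g>150),"tray")
q=cv2.minAreaRect(P[m][:,:2].astype(np.float32)*1000);print(q)
S=np.load("scene.npy"); c=cv2.imread("pics/scene.png").astype(int)
m=np.zeros((480,640),bool);m[205:275,280:330]=1
k=m&(c[...,2]>120)&(c[...,1]<80)&(S[...,2]>.1); print("scene knob",S[k].mean(0),S[k].max(0))
s=manip.state(); print(s["clock"])
```

```text
bench 0.00013770237508869965
knob 88 mean [ 0.5507 -0.0304  0.1321] min [ 0.5399 -0.0408  0.1272] max [ 0.5613 -0.0197  0.1364]
flange 559 mean [ 0.5464 -0.0296  0.0092] min [ 0.4997 -0.0804  0.006 ] max [0.6018 0.0293 0.0176]
gauge 528 mean [0.6112 0.286  0.1135] min [ 0.3938 -0.0307  0.0852] max [0.6409 0.3178 1.2849]
filter 202 mean [0.4856 0.261  0.1304] min [ 0.3938 -0.0307  0.0901] max [0.5031 0.2824 1.2849]
rack 1443 mean [0.5376 0.2741 0.0638] min [0.4481 0.2322 0.0551] max [0.6538 0.3275 0.07  ]
((551.61376953125, 279.886474609375), (200.4942626953125, 61.75531768798828), 10.512990951538086)
tray 2167 mean [ 0.5345 -0.2669  0.0066] min [ 0.4595 -0.3345  0.002 ] max [ 0.6187 -0.1971  0.0347]
((538.8330078125, -266.51123046875), (118.7038803100586, 148.2325897216797), 81.12901306152344)
scene knob [ 0.55510941 -0.03063595  0.13203365] [ 0.56869986 -0.0206777   0.13723326]
0.1
```

```bash
cat >> h.py <<'E'
def rot(deg):
    p=np.radians(deg); c,s=np.cos(p),np.sin(p)
    return R.from_matrix(np.array([[-s,c,0],[c,s,0],[0,0,-1]]).T if False else np.array([[s,c,0],[-c,s,0],[0,0,-1]])).as_rotvec()
E
python3 - <<'E'
from h import *
for d in (0,74): print(R.from_rotvec(rot(d)).as_matrix().round(2).tolist())
E
```

```text
Traceback (most recent call last):
  File "h.py", line 16, in rot
    return R.from_matrix(np.array([[-s,c,0],[c,s,0],[0,0,-1]]).T if False else np.array([[s,c,0],[-c,s,0],[0,0,-1]])).as_rotvec()
           ~~~~~~~~~~~~~^^^^^^^^^^^^^^^^^^^^^^^^^^^^^^^^^^^^^^^^^^^^^^^^^^^^^^^^^^^^^^^^^^^^^^^^^^^^^^^^^^^^^^^^^^^^^
  File "scipy/spatial/transform/_rotation.pyx", line 1143, in scipy.spatial.transform._rotation.Rotation.from_matrix
ValueError: Non-positive determinant (left-handed or null coordinate frame) in rotation matrix 0: [[ 0.  1.  0.]
 [-1.  0.  0.]
 [ 0.  0. -1.]].
```

```bash
sed -i '/return R.from_matrix(np.array(\[\[-s/c\    return R.from_matrix([[-s,c,0],[c,s,0],[0,0,-1]]).as_rotvec()' h.py
python3 - <<'E'
from h import *
manip.move_pose([0.58,0.2,0.32],rot(10.5)) if False else None
manip.move_pose([0.553,-0.030,0.29],rot(10.5))
manip.dwell(.2)
c,P=wrist(); cv2.imwrite("pics/w1.png",c["image"]); np.savez("w1.npz",P=P,im=c["image"])
s=manip.state(); print(s["clock"],s["joint_pos"].round(3),s["tool_pos"],c["T_tool_cam"].round(3).tolist())
im=c["image"].astype(int); k=(im[...,2]>110)&(im[...,1]<70)&(im[...,0]<90)&(P[...,2]>.1)
p=P[k]; print(len(p),p.mean(0),p.min(0),p.max(0))
E
```

```text
3.0833 [-0.098  0.006  1.8    0.     1.335 -0.282] [ 0.55304869 -0.0295643   0.28993423] [[-0.001, -0.967, -0.257, 0.065], [1.0, -0.001, -0.001, -0.001], [0.0, -0.257, 0.967, -0.146], [0.0, 0.0, 0.0, 1.0]]
523 [ 0.55002094 -0.0302217   0.13324895] [ 0.53889905 -0.04180894  0.1306457 ] [0.56131034 0.03436998 0.43625982]
```

View pics/w1.png

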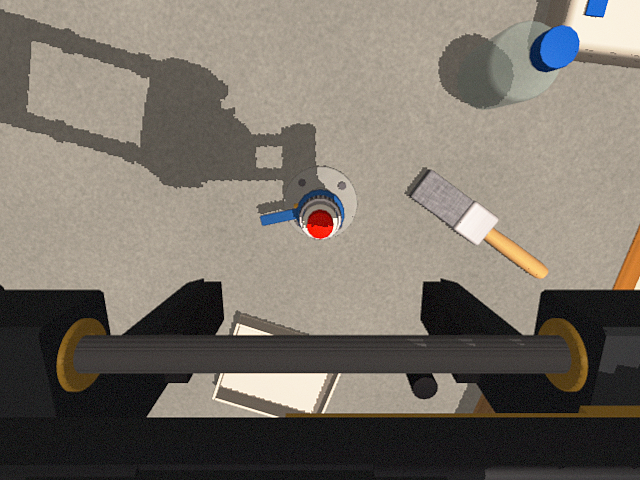

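The wrist view shows the knob at (320,222), centred between the open fingers. Its position agrees with the top camera to within 1 mm. I'll grip the sleeve high, so the palm stays clear of the rising plug, and draw it down.

Run:
```python
from h import *
X,Y=0.550,-0.0303
def st(n):
    s=manip.state(); print(n,round(s["clock"],2),s["tool_pos"].round(4),s["contact_force"].round(1),round(s["gripper_width"],4),round(s["grasp_force"],1)); return s
st("free")
manip.move_linear([X,Y,0.15],rate=.15); manip.move_linear([X,Y,0.091],rate=.06); st("at")
manip.set_gripper(0.03,force=45); s=st("closed")
z0=0.091
for i in range(1,15):
    manip.move_linear([X,Y,z0-.001*i],rate=.02); s=st(i)
    if abs(s["contact_force"][2])>35: break
```

```text
free 3.08 [ 0.553  -0.0296  0.2899] [ 0.1 -0.6 -0.2] 0.0882 0.0
at 5.3 [ 0.5505 -0.0303  0.0915] [ 0.6 -0.9  0.7] 0.0878 0.0
closed 6.12 [ 0.5511 -0.0302  0.0911] [ 5.2  0.7 -4. ] 0.0387 45.0
1 6.37 [ 0.5511 -0.0302  0.0908] [5.  1.7 2. ] 0.0385 45.0
2 6.62 [ 0.5511 -0.0302  0.09  ] [3.3 3.4 4.8] 0.0387 45.0
3 6.87 [ 0.5511 -0.0302  0.0889] [4.  2.4 5.4] 0.0389 45.0
4 7.12 [ 0.5511 -0.0302  0.0882] [3.  3.3 7.9] 0.0388 45.0
5 7.37 [ 0.5511 -0.0302  0.0871] [3.8 2.8 6.7] 0.0387 45.0
6 7.62 [ 0.551  -0.0302  0.0859] [5.1 3.1 4.9] 0.039 45.0
7 7.87 [ 0.551  -0.0302  0.0847] [4.1 3.3 3.9] 0.0382 45.0
8 8.12 [ 0.5511 -0.0302  0.0839] [4.2 3.4 4.9] 0.0386 45.0
9 8.37 [ 0.551  -0.0302  0.0831] [3.  2.4 8. ] 0.0389 45.0
10 8.62 [ 0.5511 -0.0302  0.0824] [2.2 3.  8.8] 0.0385 45.0
11 8.87 [ 0.5511 -0.0302  0.0815] [2.2 2.7 8.7] 0.0384 45.0
12 9.12 [ 0.5511 -0.0302  0.0806] [2.2 2.7 9.4] 0.0385 45.0
13 9.37 [ 0.5511 -0.0303  0.08  ] [ 1.2  2.6 13. ] 0.0387 45.0
14 9.62 [ 0.5512 -0.0303  0.0799] [-0.7  2.8 19. ] 0.0387 45.0
```

The sleeve reached its stop after about 11 mm. I'll release it and check that the plug has risen.

Run:
```python
from h import *
manip.set_gripper(0.088); manip.move_linear([0.551,-0.0302,0.21],rate=.12); manip.dwell(.15)
c,P=wrist(); cv2.imwrite("pics/w2.png",c["image"][120:480,120:520]); s=manip.state(); print(s["clock"],s["tool_pos"])
im=c["image"].astype(int); k=(im[...,2]>110)&(im[...,1]<70)&(im[...,0]<90)&(P[...,2]>.1)&(P[...,2]<.17)
p=P[k]; t=p[p[:,2]>np.percentile(p[:,2],60)-.002]; print(len(p),np.median(t,0),(t.max(0)+t.min(0))/2,np.percentile(p[:,2],[5,50,90]))
t=cams.capture("top");T=cloud(t);im=t["image"].astype(int);k=(im[...,2]>120)&(im[...,1]<80)&(T[...,2]>.1)&(abs(T[...,0]-.55)<.03)&(abs(T[...,1]+.03)<.03);print(k.sum(),np.median(T[k],0) if k.any() else 0)
```

```text
11.925 [ 0.55050542 -0.03016223  0.20908171]
1017 [ 0.55012044 -0.03036198  0.14301839] [ 0.55014914 -0.03097416  0.14318575] [0.14189572 0.14300855 0.14385013]
0 0
```

View pics/w2.png

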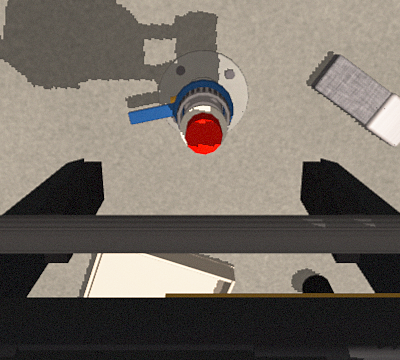

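The crop shows the knob at (205,133) with its top now at z = 143 mm, so the plug is free and raised 11 mm. I'll take it to the tray.

Run:
```python
from h import *
def st(n):
    s=manip.state(); print(n,round(s["clock"],2),s["tool_pos"].round(4),s["contact_force"].round(1),round(s["gripper_width"],4),round(s["grasp_force"],1)); return s
X,Y=0.5504,-0.0303
manip.set_gripper(0.05); manip.move_linear([X,Y,0.128],rate=.08); manip.set_gripper(0.01,force=20); st("grip")
manip.move_linear([X,Y,0.20],rate=.1); st("lift")
manip.move_linear([0.539,-0.2665,0.14],rate=.2)
manip.move_linear([0.539,-0.2665,0.0405],rate=.12); st("low")
manip.set_gripper(0.05); manip.move_linear([0.539,-0.2665,0.16],rate=.15); st("up")
c,P=wrist(); cv2.imwrite("pics/w3.png",c["image"]);
```

```text
grip 14.38 [ 0.5506 -0.0303  0.1282] [-0.   0.7  0.8] 0.0234 20.0
lift 15.24 [ 0.5499 -0.0302  0.1993] [ 0.3  0.4 -0.6] 0.0237 20.0
low 17.58 [ 0.5393 -0.2665  0.0406] [ 0.  -0.4 -0.3] 0.0232 20.0
up 19.1 [ 0.5382 -0.2661  0.1589] [ 0.2 -0.9  0.2] 0.05 0.0
```

View pics/w3.png

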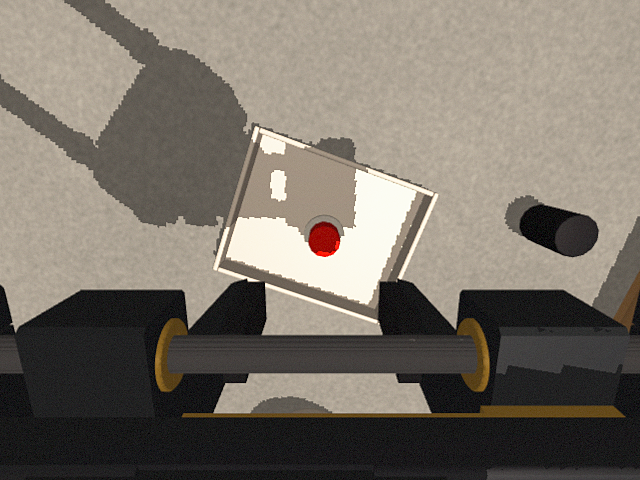

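The plug stands in the tray at (323,238). On to the gauge, measuring the empty coupler on the way.

Run:
```python
from h import *
manip.move_pose([0.550,-0.03,0.25],rot(10.5)); manip.dwell(.1)
c,P=wrist(); np.savez("w4.npz",P=P,im=c["image"]); 
m=(abs(P[...,2]-.105)<.0035)&(np.hypot(P[...,0]-.55,P[...,1]+.03)<.03); q=P[m][:,:2]
from scipy.optimize import least_squares
print(len(q),q.min(0),q.max(0),(q.min(0)+q.max(0))/2,P[m][:,2].mean())
manip.move_pose([0.6155,0.2917,0.23],rot(10.5)); manip.dwell(.15)
d,Q=wrist(); print(manip.state()["clock"],manip.state()["tool_pos"])
m=(Q[...,2]>.085)&(Q[...,2]<.115)&(np.hypot(Q[...,0]-.6155,Q[...,1]-.2917)<.04); q=Q[m]
print(len(q),q.min(0),q.max(0),np.percentile(q[:,2],[10,50,90])); print(cv2.minEnclosingCircle(q[:,:2].astype(np.float32)*1000))
im=np.hstack([c["image"][100:400,160:480],d["image"][100:400,120:560]]); cv2.imwrite("pics/w45.png",im)
```

```text
549 [ 0.53538493 -0.04540236] [ 0.56447684 -0.01596735] [ 0.54993089 -0.03068486] 0.104481554350134
21.7417 [0.61594935 0.2901998  0.23047297]
3631 [0.58739885 0.2656335  0.08501481] [0.64335815 0.31998883 0.10236517] [0.09683071 0.09814214 0.10045335]
((615.3631591796875, 292.21197509765625), 28.00345230102539)
```

View pics/w45.png

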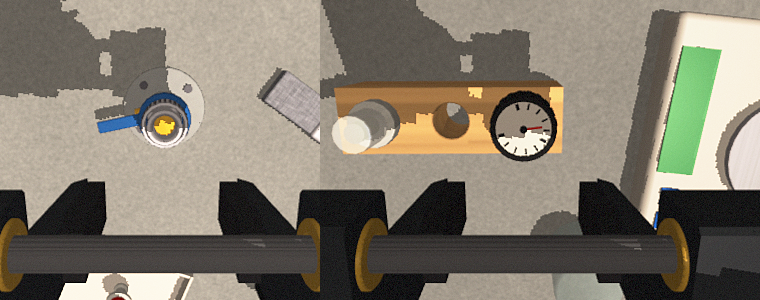

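The left half shows the empty coupler with its mouth at (165,127). The right half shows the gauge dial at (523,128), centred between the fingers. I'll check bottle clearance, then grip and lift the gauge.

Run:
```python
from h import *
def st(n):
    s=manip.state(); print(n,round(s["clock"],2),s["tool_pos"].round(4),s["contact_force"].round(1),round(s["gripper_width"],4),round(s["grasp_force"],1)); return s
T=np.load("top.npy"); m=(T[...,2]>.12)&(T[...,2]<.22)&(T[...,0]>.5)&(T[...,1]>.32); print("amber",np.median(T[m],0),T[m].min(0))
m=(T[...,2]>.1)&(T[...,2]<.22)&(T[...,0]>.6)&(abs(T[...,1]-.13)<.06); print("media",np.median(T[m],0))
assert T[(T[...,2]>.12)&(T[...,2]<.5)&(T[...,0]>.5)&(T[...,1]>.32)][:,1].min()>.385
X,Y=.6154,.2920
manip.set_gripper(.086); manip.move_linear([X,Y,.12],rate=.12); manip.move_linear([X,Y,.068],rate=.06); st("down")
manip.set_gripper(.04,force=50); st("grip"); 
manip.move_linear([X,Y,.085],rate=.04); st("lift1")
manip.move_linear([X,Y,.25],rate=.12); manip.dwell(.1); st("lift")
```

```text
amber [0.60399549 0.46533965 0.14539778] [0.50002798 0.41020943 0.12005346]
media [0.70241744 0.14010082 0.1264665 ]
down 24.51 [0.6158 0.2922 0.0685] [ 1.3 -0.2 -0. ] 0.0862 0.0
grip 25.11 [0.6157 0.2921 0.0683] [1.4 0.3 0.6] 0.053 50.0
lift1 25.68 [0.6153 0.292  0.0852] [-0.4  0.5 -4. ] 0.0529 50.0
lift 27.31 [0.6149 0.2918 0.2487] [ 0.8 -0.4 -2.5] 0.0528 50.0
```

Run:
```python
from h import *
manip.move_pose([0.550,-0.0306,0.20],rot(10.5)); manip.dwell(.3)
s=manip.state(); print(s["clock"],s["tool_pos"],s["contact_force"].round(1),s["moment"].round(2))
c=cams.capture("scene"); cv2.imwrite("pics/s2.png",cv2.resize(c["image"][160:280,240:380],None,fx=5,fy=5,interpolation=cv2.INTER_NEAREST))
```

```text
28.8667 [ 0.55040856 -0.0298014   0.20009118] [-0.9  0.7 -4.1] [-0.04  0.01 -0.03]
```

View pics/s2.png

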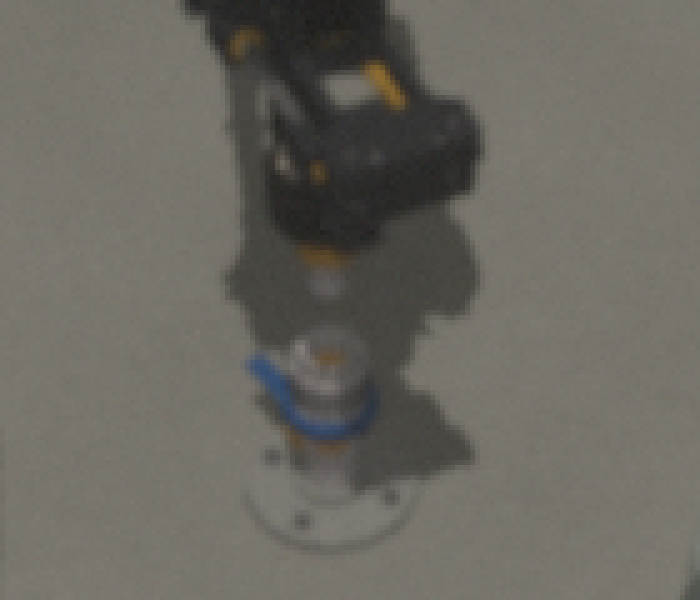

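The crop shows the gauge plug's nose at (325,297), directly above the mouth at (328,350), and upright. The blue sleeve rim is clearly visible with its bottom at row 435, so I'll use it to detect the spring. Now the guarded push.

```bash
cat > ins.py <<'E'
from h import *
def rim():
    im=cams.capture("scene")["image"][225:256,301:316].astype(int); b,g,r=im[...,0],im[...,1],im[...,2]
    w=np.clip(b-r-25,0,None)*1.; v=np.arange(225,256)[:,None]; return (w*v).sum()/max(w.sum(),1e-6), w.sum()
E
python3 - <<'E'
from ins import *
X,Y=.550,-.0310
manip.move_linear([X,Y,.172],rate=.08); manip.dwell(.1)
F0=np.mean([manip.state()["contact_force"] for _ in range(3)],0); r0=rim(); print(F0.round(1),r0)
z=.172; touched=None; hist=[]
while z>.118:
    z-=.001 if touched is None else .0006
    manip.move_linear([X,Y,z],rate=.02); s=manip.state(); f=s["contact_force"]-F0; zt=s["tool_pos"][2]
    r=rim()[0] if touched is not None else r0[0]
    hist.append(f[2])
    print(round(s["clock"],2),"z",round(z,4),round(zt,4),f.round(1),"rim",round(r,2),round(s["gripper_width"],4))
    if np.hypot(f[0],f[1])>12 or f[2]>22: print("STOP force"); break
    if touched is None and min(hist[-2:])>3 and len(hist)>1: touched=zt; print("touch",zt)
    if r<r0[0]-1.3: print("SPRUNG"); break
    if touched and touched-zt>.0175: print("deep"); break
    if s["clock"]>52: break
E
```

```text
[-0.  -0.8 -3.5] (np.float64(245.36150234741785), np.float64(213.0))
29.82 z 0.171 0.1713 [-0.2  0.3  0.5] rim 245.36 0.053
30.07 z 0.17 0.17 [-0.6  0.9  0.5] rim 245.36 0.0528
30.32 z 0.169 0.1689 [-0.3  0.4  0.2] rim 245.36 0.0528
30.57 z 0.168 0.1679 [-0.3  1.7  1.4] rim 245.36 0.0532
30.82 z 0.167 0.1669 [-0.3  0.9  0.1] rim 245.36 0.0533
31.07 z 0.166 0.1659 [ 1.2  0.9 -0.1] rim 245.36 0.0532
31.32 z 0.165 0.1649 [-0.7  0.3  0.4] rim 245.36 0.0529
31.57 z 0.164 0.1639 [0.1 0.1 0. ] rim 245.36 0.0533
31.82 z 0.163 0.1629 [-0.6  1.2  0.4] rim 245.36 0.0527
32.07 z 0.162 0.1619 [-1.  -0.6 -1.4] rim 245.36 0.053
32.32 z 0.161 0.1609 [0.7 1.5 0.5] rim 245.36 0.0526
32.57 z 0.16 0.1599 [0.6 0.8 0.4] rim 245.36 0.0529
32.82 z 0.159 0.1589 [ 0.9  0.3 -0.3] rim 245.36 0.0531
33.07 z 0.158 0.1579 [-0.7  0.9  0.8] rim 245.36 0.0531
33.32 z 0.157 0.1569 [-0.2  0.9  0.1] rim 245.36 0.053
33.57 z 0.156 0.1559 [0.1 0.8 0.8] rim 245.36 0.0529
33.82 z 0.155 0.1549 [-0.2  0.8 -0.6] rim 245.36 0.0528
34.07 z 0.154 0.154 [ 1.3  0.9 -0.1] rim 245.36 0.0531
34.32 z 0.153 0.1531 [1.3 1.  0.2] rim 245.
[... 839 characters left out ...]
rim 245.35 0.0528
38.77 z 0.141 0.1425 [-0.5  1.7 11. ] rim 245.34 0.0531
39.07 z 0.1404 0.142 [-1.4  1.2 11.3] rim 245.35 0.0528
39.37 z 0.1398 0.1414 [-0.1  1.3 10.8] rim 245.31 0.0531
39.67 z 0.1392 0.1409 [-2.1  1.6 10.3] rim 245.34 0.0528
39.97 z 0.1386 0.1405 [-1.5  1.5 11.4] rim 245.35 0.0529
40.27 z 0.138 0.1396 [-1.   2.1  9.9] rim 245.38 0.0528
40.57 z 0.1374 0.1387 [-0.2  1.1 10.5] rim 245.29 0.0532
40.87 z 0.1368 0.1381 [-0.2  1.9  9.3] rim 245.36 0.0527
41.17 z 0.1362 0.1376 [-1.4  0.7 10.9] rim 245.27 0.053
41.47 z 0.1356 0.137 [ 0.1  0.6 10.5] rim 245.17 0.0532
41.77 z 0.135 0.1363 [-0.9  1.1  9.9] rim 244.55 0.053
42.07 z 0.1344 0.1357 [-0.5  2.7  9.2] rim 243.13 0.053
SPRUNG
```

Run:
```python
from ins import *
im=cv2.imread("pics/scene.png")[225:256,301:316].astype(int); w=np.clip(im[...,0]-im[...,2]-25,0,None); print("forward ref",(w*np.arange(225,256)[:,None]).sum()/w.sum(),w.sum())
manip.dwell(.15)
print(rim(), manip.state()["contact_force"].round(1),manip.state()["tool_pos"].round(4))
c=cams.capture("scene"); cv2.imwrite("pics/s3.png",cv2.resize(c["image"][160:280,240:380],None,fx=5,fy=5,interpolation=cv2.INTER_NEAREST))
```

```text
forward ref 242.3030303030303 495
(np.float64(243.19480519480518), np.float64(77.0)) [0.1 1.6 4.5] [ 0.5505 -0.0311  0.1356]
```

View pics/s3.png

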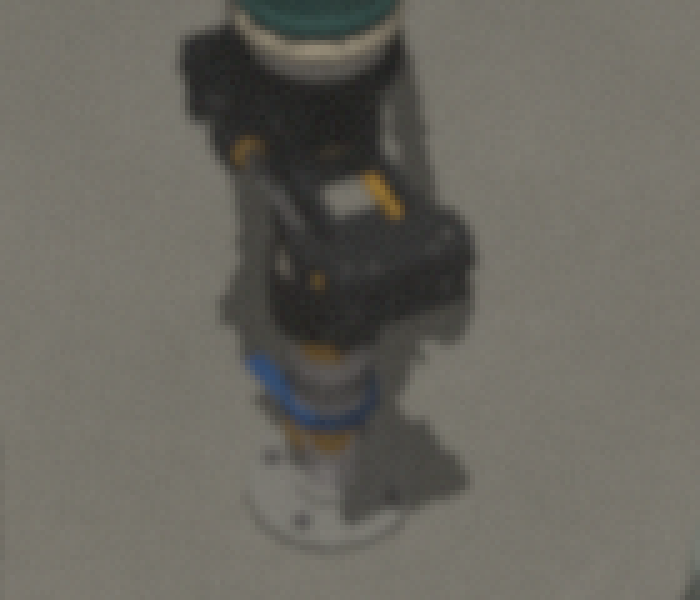

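The rim has moved up 2.2 px, from 245.4 to 243.2. At this viewing angle that is about 7 mm, so the sleeve is fully forward. I'll do a gentle pull test by unloading slowly, then release.

Run:
```python
from ins import *
X,Y=.550,-.0310
def st(n):
    s=manip.state(); print(n,round(s["clock"],2),s["tool_pos"].round(4),s["contact_force"].round(1),round(s["gripper_width"],4)); return s
z=.1344
for i in range(8):
    z+=.0005; manip.move_linear([X,Y,z],rate=.02); s=st(round(z,4)); fz=s["contact_force"][2]
    if fz<-7: print("held by lock"); break
    if s["tool_pos"][2]>.1375: print("rising: check"); break
print(rim())
```

```text
0.1349 42.62 [ 0.5504 -0.0311  0.1356] [0.8 0.6 5.6] 0.0531
0.1354 42.87 [ 0.5504 -0.031   0.1357] [1.9 1.4 3.6] 0.053
0.1359 43.12 [ 0.5503 -0.031   0.1358] [2.7 0.5 1. ] 0.0529
0.1364 43.37 [ 0.5502 -0.0309  0.136 ] [ 4.6  0.1 -1.8] 0.0533
0.1369 43.62 [ 0.5502 -0.0309  0.1364] [ 5.6  1.3 -3.9] 0.0528
0.1374 43.87 [ 0.5501 -0.0308  0.1366] [ 6.1  1.9 -5.5] 0.0532
0.1379 44.12 [ 0.5501 -0.0308  0.1367] [ 7.1  1.9 -8. ] 0.0528
held by lock
(np.float64(243.29347826086956), np.float64(92.0))
```

Run:
```python
from ins import *
X,Y=.550,-.0310
manip.move_linear([X,Y,.1364],rate=.02); print(manip.state()["contact_force"].round(1))
manip.set_gripper(.087); manip.move_linear([X,Y,.26],rate=.12); manip.dwell(.3)
print(rim(),manip.state()["clock"])
c,P=wrist(); t=cams.capture("scene")
m=(P[...,2]>.14)&(P[...,2]<.18)&(np.hypot(P[...,0]-.55,P[...,1]+.03)<.04); q=P[m]; print(len(q),np.percentile(q[:,2],[5,50,95]),cv2.minEnclosingCircle(q[:,:2].astype(np.float32)*1000))
a=cv2.resize(t["image"][160:280,240:380],(400,343)); cv2.imwrite("pics/f.png",np.hstack([a,cv2.resize(c["image"],(400,343))]))
```

```text
[ 5.3  1.4 -1.4]
(np.float64(243.068669527897), np.float64(466.0)) 46.6083
4933 [0.15846976 0.16624006 0.16897239] ((548.8273315429688, -30.480375289916992), 27.742780685424805)
```

View pics/f.png

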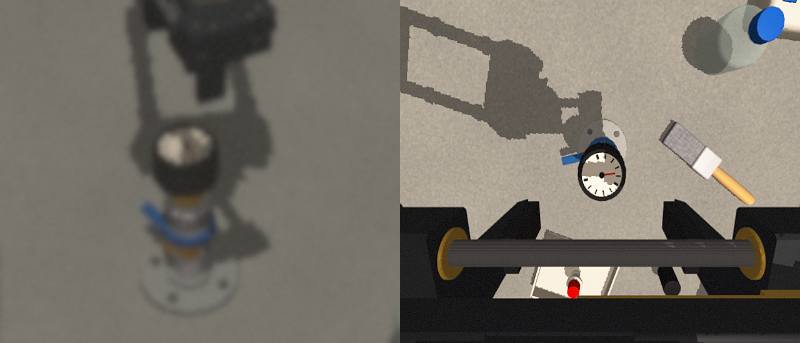

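The left half shows the gauge upright in the coupler at (185,165), with the sleeve rim forward at (190,235). The right half shows the dial at (602,175) and the red plug still in the tray at (573,285). The gripper is clear of everything, so I'll hand the job in.

```bash
python3 -c "
from h import *
print(order.close_job())"
```

```text
the job is handed in; nothing more can be done
None
```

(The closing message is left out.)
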